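# Run the rail cutter's ratchet stop back

## Task

The length stop of the mounting-rail cutter is still set for short pieces: open it right up for the next long rail. With the fingertips press down the release lever on the stop and, keeping it pressed, push the stop back along its toothed bar, away from the cutter, until it is fully home against the end bracket; then let go so that the lever springs back up. Grasp and lift nothing, and leave the rail in the cutter and the other things on the bench where they are.

Things in the scene. Friction and masses are not known exactly. Their poses are not given: they have to be found in the camera images.
- cutter: lever cutter for steel mounting rail with its length gauge, fixed on a plywood board 260 x 660 x 18 mm. Origin on the table surface; y runs along the gauge towards the blue cutter, z up, x to the board's far side. Board x -130..130, y -250..410 mm. Cutter at y 195..345 mm, 195 tall, hand lever rising to y 570, 370 high. Rail bed at x -50..6, top 43 mm high. The stop is pushed along -y
- bar_end (a point): top of the dark end bracket's face that looks to the cutter (44 mm wide, 108 mm above the table), over the middle of the toothed bar. The bar, 20 mm wide, tooth tips 70 mm high, runs from here along cutter's +y towards the cutter. The back of the thumb rest comes up against this face when the stop is fully home
- stop (a joint): slide of the length stop on its bar, m: 0 nearest the cutter, grows away from it (cutter's -y), 0.24 fully home at the end bracket; starts at 0.02 to 0.11. Aluminium carriage 37 mm wide, 104 long, steel stop plate on its cutter side. Slides stiffly (4 N). With the release up a pawl locks it against going away from the cutter (10 mm teeth: it may give up to 10 mm); it goes freely towards it
- release (a joint): the release lever on top of the stop, rad: about 0 when up (up to 0.12 if the pawl happens to stand on a tooth), 0.24 fully pressed down; the pawl is clear of the teeth above about 0.13. Sprung: about 4 N at the pad to start, 8 N fully down. It locks again as soon as it is let up
- thumb_pad (a point): the point to press: middle of the top face of the lever's thumb pad, a dark steel ribbed plate 34 mm wide (across the bar) and 38 mm long (along it), about 90 mm above the table when up. It goes down about 8 mm to fully pressed. It travels with the stop; the lever's pivot is 36 mm from this point on the cutter side
- thumb_rest (a point): top edge, mid-width, of the cutter-side face of the stop's thumb rest: an upright plate 37 mm wide, 8 mm thick, across the bar just behind the thumb pad (26 mm from the pad's middle, away from the cutter), rigid with the stop, 110 mm above the table, 20 mm above the pad. A fingertip holding the pad down pushes the stop by bearing on this face
- rail: loose steel mounting rail, 35 mm wide, 7.5 mm high, 250 mm long, lying on the rail bed through the cutter; origin at the centre of its underside, long axis y; leave alone
- breaker: loose white single-pole circuit breaker standing on its back on the board in front of the bed, 18 x 85 x 70 mm; origin at the centre of its underside; leave alone
- rcd: loose white double-width breaker on the board behind the bar, 36 x 85 x 70 mm; origin at the centre of its underside; leave alone
- offcut: loose rail offcut, 75 mm long, 35 mm wide, 7.5 mm high, on the board behind the bar; origin at the centre of its underside; leave alone
- screwdriver: loose screwdriver lying on the table; leave alone
- tape: loose grey and black tape measure, 75 x 38 x 66 mm, on the table; origin at the centre of its underside; leave alone
- fuse_cap: loose white ceramic screw fuse cap, 40 mm across, 45 mm tall, on the table; origin at the centre of its underside; leave alone
- spray: loose aluminium spray can, 52 mm across, 160 mm tall, on the table; origin at the centre of its underside; leave alone

How it is judged:
By the outcome, as a careful person would: the job done as asked, in the order asked, and still so for the second after the job is handed in, with the robot touching nothing.
It also fails if it takes over 38 s, if anything falls off the work surface, if the arm or the gripper's body presses on something with over 40 N, if the wrist force passes 120 N, or if a joint passes its speed limit or range.

## Robot

A 7-joint arm with a two-finger parallel gripper is mounted at the origin on the work surface. World frame = base frame: x ahead of the robot, y to its left, z up, the work surface at z = 0. Lengths are in m, angles in rad, forces in N, time in s.
With the tool pointing down it reaches from about 0.4 to 0.875 m from the base axis. Payload 4.4 kg.
Tool frame: the origin (TCP) lies at the very end of the fingers, on their centre line; the grasp point (between the pads) lies 19 mm behind it; z points along the fingers, y is the line along which they close (so a half turn about z gives the same grasp; the last joint's range is limited). The gripper opens to 85 mm and grips with 20 to 120 N. Pads are 22 mm wide; open, the fingers measure 114 mm over their backs; the gripper's body (76 mm by 85 mm) begins 54 mm behind the grasp point. The pads swing forward as they close: fully open they stand 13 mm farther back than shut.
Start: joints at [-1.297, 0.628, 0.038, 1.517, -0.027, 0.996, -0.02], TCP at [0.217, 0.613, 0.231] pointing down, gripper open.
Joint ranges: [-3.06, 3.06], [-0.37, 2.12], [-1.25, 1.32], [0.18, 2.47], [-1.1, 4.24], [0.23, 1.98], [-2.94, 2.94]. Speed limits (rad/s): [2.57, 2.57, 3.14, 3.14, 3.14, 3.14, 3.14].

## Interface

Orientations are given as a unit quaternion [x, y, z, w].
In Python, from bench import * gives the robot as it stands. The module is installed in compiled form; this text tells all that it offers.
- The arm moves only by the tool jog_arm, never from a script. Its argument "commands" is a list that holds one entry, the list of rows, each a list of 6 numbers: the shift along the tool's x, y, z in units of 0.5 m (1.0 is 0.5 m), then the turn, a rotation vector about the tool's x, y, z in units of 45 degrees (1.0 is 45 degrees). In form: [[[dx, dy, dz, ax, ay, az], ...]]. A call has exactly 8 rows; each row is the pose to reach, as a shift and turn from the pose commanded when the call began, along the tool's axes at that moment; what a row does not reach only later rows make up. A row lasts 1/12 s, in which the tool goes at most 41.7 mm and 7.16 degrees, less where a joint would pass 70% of its speed; a pose out of reach is approached as far as the arm can. A call with a number of a shift or a turn outside -1 to 1 is refused whole. A call with a gripper value outside its range is refused whole. "grip" is the opening, from -1 (shut) to 1 (fully open), so that 0 is half open, set as the call begins (left out, the last holds). The fingers move at their own pace and stop on an object; "squeeze" is the grip in N (left out, the last holds). Time passes only in rows, so rows that repeat a pose let the fingers close, or fill a call up. It gives the time, the measured TCP pose, the force, the opening and the grip force at its end, in the units of the state.
- sense(): the state, without advancing time (a new reading comes with each control period).
- snapshot(name): name is "scene" or "side" or "wrist"; returns the picture (384x512x3 uint8, red, green, blue); there is no depth.
- camera_params(name): a dict with "K" (3x3 intrinsics, pixels), "dist" ([k1, k2, p1, p2, k3] as OpenCV has them; the pictures are not rectified), "position" and "orientation" of the camera in the world. Camera axes: x right, y up, looking along -z (the intrinsics and any distortion apply to the point x, -y, -z); pixel columns grow to the right and rows downward; lengths in m; the calibration is good to about 2 mm. A picture is of the moment at which its call begins: read the wrist's pose just before it. camera_params takes no time and is no camera call; for the wrist camera it gives the pose at the moment of the call.
- close_job(): hands the job in; it is judged then, once.
Trained networks look in the newest picture that a camera, given by its name, has taken for a name from the list of things; names that differ only in an ending like _2 or _b are one class to them, and where a whole thing is asked for, a point or a joint stands for the part that bears it (a point fixed in the world has none). Each returns a list of dicts, best first, with "p" (0 to 1); they miss things now and then, are a little off and sometimes report something else, mostly with a low value. They report only what shows in the picture. A call takes as long as a camera call.
- cut_out(camera, target): "mask" (384x512 bool, what is visible of it) and "extent" ([left, top, width, height] in pixels, round what is visible of it).
- pinpoint(camera, target): "pixel" ([column, row] in pixels: a listed point, or the origin of a listed thing).
The state is a dict: "clock": time; "q": joint angles; "joint_vel": joint speeds; "tau": joint torques, N m; "position": TCP position; "eef_rot": TCP orientation; "contact_force": force on the tool from outside, world axes, zero at the start; "ft_torque": the same for the moment, N m; "grip_width": finger opening in m; "grasp_force": force on a finger pad.
Only numpy, scipy, OpenCV 4.12 (cv2) and the standard library are available. Lean on these libraries where they do the work, as an engineer would, in place of code of your own. Each camera call takes 0.05 s, during which the arm holds its last target. There are 200 camera calls.

## Working session

There is one attempt and no reset: what is moved stays moved. The work goes in short steps, Python scripts to look and compute and a tool call to move; the robot and the scene stay as the last step left them, time stands still between calls to the robot, and variables do not carry over. Pictures are saved under pics/ and viewed, at most 10 in all, crops included, and the job is handed in when it is done.

Besides the shell and the picture viewer there is one more tool, called in YAML: its name, and indented under it one key for each argument. jog_arm: Moves the arm, as the interface text tells. Shifts and turns lie within -1 to 1; 1 stands for 0.5 m of shift or 45 degrees of turn. Its arguments: {"type":"object","properties":{"commands":{"type":"array","items":{"type":"array","items":{"type":"array","items":{"type":"number"}}}},"grip":{"type":"number"},"squeeze":{"type":"number"}},"required":["commands"]}

```bash
mkdir -p pics
cat > h.py <<'E'
from bench import *
import numpy as np, cv2
from scipy.spatial.transform import Rotation as R
def ray(cam,px,c=None):
    c=c or camera_params(cam)
    u=cv2.undistortPoints(np.array([[px]],float),np.array(c["K"]),np.array(c["dist"]))[0,0]
    d=R.from_quat(c["orientation"]).apply([u[0],-u[1],-1]); return np.array(c["position"]),d/np.linalg.norm(d)
def atz(cam,px,z):
    o,d=ray(cam,px); return o+d*(z-o[2])/d[2]
def tri(rs):
    A=np.zeros((3,3));b=np.zeros(3)
    for o,d in rs:
        P=np.eye(3)-np.outer(d,d);A+=P;b+=P@o
    x=np.linalg.solve(A,b); return x,[np.linalg.norm(np.cross(x-o,d)) for o,d in rs]
E
python3 - <<'E'
from h import *
np.set_printoptions(precision=4,suppress=True)
s=sense();print(s["clock"],s["position"],s["eef_rot"],s["grip_width"],s["contact_force"])
im=[]
for c in("scene","side"):
    p=snapshot(c);im.append(p);cv2.imwrite(f"pics/{c}0.png",p[:,:,::-1])
    print(c,camera_params(c)["position"])
for t,z in(("bar_end",.108),("thumb_pad",.09),("thumb_rest",.110),("cutter",0)):
    rs=[]
    for c in("scene","side"):
        r=pinpoint(c,t)
        for k in r[:2]: print(t,c,k["pixel"],round(k["p"],2),atz(c,k["pixel"],z))
        if r: rs.append(ray(c,r[0]["pixel"]))
    if len(rs)==2: print("  tri",*tri(rs))
E
```

```text
0.0 [0.2164 0.6123 0.2304] [ 0.1691  0.9856 -0.0009 -0.0001] 0.0853579618602393 [-0.1401  0.0914 -0.174 ]
scene [ 1.605  -0.429   1.0777]
side [ 0.5005 -0.6575  0.8453]
bar_end scene [214.0, 195.2] 0.61 [ 0.5329 -0.1884  0.108 ]
bar_end side [262.0, 223.6] 0.72 [ 0.5304 -0.1729  0.108 ]
  tri [ 0.532  -0.1833  0.1123] [np.float64(0.006589847211278572), np.float64(0.0065898472112785236)]
thumb_pad scene [293.8, 181.9] 0.46 [0.5381 0.0828 0.09  ]
thumb_pad side [260.4, 155.6] 0.54 [0.5389 0.0845 0.09  ]
  tri [0.539  0.0826 0.0913] [np.float64(0.00044453673956049915), np.float64(0.0004445367395604802)]
thumb_rest scene [286.5, 182.6] 0.83 [0.555  0.0489 0.11  ]
thumb_rest side [262.3, 159.8] 0.91 [0.5426 0.0475 0.11  ]
  tri [0.5435 0.0548 0.1006] [np.float64(0.0012953540629059982), np.float64(0.00129535406290595)]
cutter scene [271.5, 200.0] 0.76 [0.5044 0.0188 0.    ]
cutter scene [127.4, 265.9] 0.58 [ 0.6347 -0.4956  0.    ]
cutter side [251.3, 192.0] 0.76 [0.5076 0.0167 0.    ]
  tri [0.5072 0.0169 0.0017] [np.float64(0.0012190649313589938), np.float64(0.0012190649313589626)]
```

View pics/scene0.png

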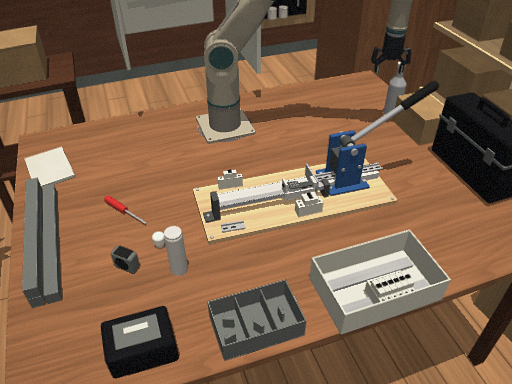

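View pics/side0.png

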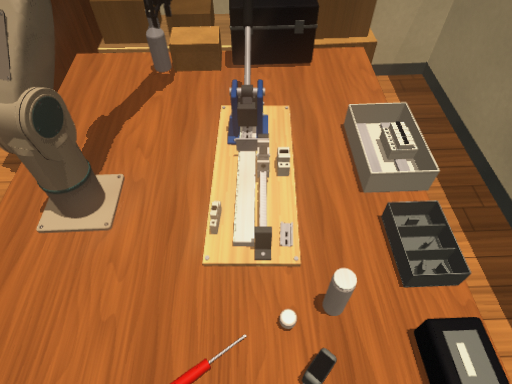

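The scene view shows the board with the cutter towards +y. The stop is near pixel (290,183), and the dark end bracket is at (214,205). The side view agrees: stop at (261,157), bracket at (262,238). The points match the given heights and put the bar almost along world y at x≈0.535, with about 0.22 m of travel left. I'll shut the fingers and approach, going round the hand lever.

jog_arm:
  commands:
    - [[-0.5, -0.41, -0.04, 0, 0, 1], [-0.5, -0.41, -0.04, 0, 0, 1], [-0.5, -0.41, -0.04, 0, 0, 1], [-0.5, -0.41, -0.04, 0, 0, 1], [-0.5, -0.41, -0.04, 0, 0, 1], [-0.5, -0.41, -0.04, 0, 0, 1], [-0.5, -0.41, -0.04, 0, 0, 1], [-0.5, -0.41, -0.04, 0, 0, 1]]
  grip: -1
  squeeze: 20

```text
clock: 1.17
position: [0.3857, 0.333, 0.2519]
eef_rot: [0.535, 0.845, 0.0, 0.001]
contact_force: [1.3, 0.7, -1.3]
grip_width: -0.0001
grasp_force: 0.0
```

jog_arm:
  commands:
    - [[-0.55, 0.08, 0, 0, 0, 0.6], [-0.55, 0.08, 0, 0, 0, 0.6], [-0.55, 0.08, 0, 0, 0, 0.6], [-0.55, 0.08, 0, 0, 0, 0.6], [-0.55, 0.08, 0, 0, 0, 0.6], [-0.55, 0.08, 0, 0, 0, 0.6], [-0.55, 0.08, 0, 0, 0, 0.6], [-0.55, 0.08, 0, 0, 0, 0.6]]

```text
clock: 1.83
position: [0.5422, 0.0977, 0.252]
eef_rot: [0.72, 0.694, 0.0, 0.003]
contact_force: [0.5, 0.6, -0.1]
grip_width: 0.0
grasp_force: 0.0
```

Run:
```python
from h import *
np.set_printoptions(precision=4,suppress=True)
s=sense();print(s["clock"],s["position"],s["eef_rot"],R.from_quat(s["eef_rot"]).as_matrix().round(3).tolist(),s["contact_force"])
p=snapshot("wrist");cv2.imwrite("pics/w1.png",p[:,:,::-1])
c=camera_params("wrist")
for t,z in(("bar_end",.108),("thumb_pad",.09),("thumb_rest",.110)):
    for k in pinpoint("wrist",t)[:2]: print(t,k["pixel"],round(k["p"],2),atz("wrist",k["pixel"],z))
```

```text
1.8333 [0.5422 0.0977 0.252 ] [0.7195 0.6944 0.0001 0.003 ] [[0.036, 0.999, 0.004], [0.999, -0.035, -0.004], [-0.004, 0.004, -1.0]] [ 0.5012  0.6463 -0.0525]
thumb_pad [257.3, 187.8] 0.62 [0.5381 0.086  0.09  ]
thumb_pad [175.1, 284.4] 0.16 [ 0.4268 -0.0447  0.09  ]
thumb_rest [261.3, 218.3] 0.87 [0.5416 0.0572 0.11  ]
```

View pics/w1.png

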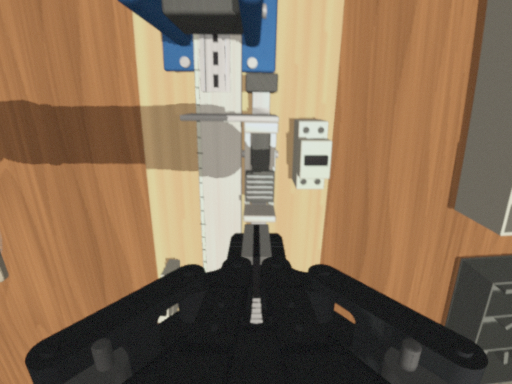

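The wrist view shows the ribbed pad at (260,186) and the top of the thumb rest at (260,213). The tool is square to the bar. The pad is at about (0.540, 0.086) and the rest face at y≈0.059, so I'll go down to just above the pad, clear of the rest.

jog_arm:
  commands:
    - [[-0.044, -0.002, 0.05, 0, 0, 0], [-0.044, -0.002, 0.12, 0, 0, 0], [-0.044, -0.002, 0.18, 0, 0, 0], [-0.044, -0.002, 0.23, 0, 0, 0], [-0.044, -0.002, 0.27, 0, 0, 0], [-0.044, -0.002, 0.29, 0, 0, 0], [-0.044, -0.002, 0.3, 0, 0, 0], [-0.044, -0.002, 0.3, 0, 0, 0]]

```text
clock: 2.7
position: [0.5365, 0.0844, 0.1008]
eef_rot: [0.716, 0.699, -0.0, -0.0]
contact_force: [0.3, 0.3, 0.0]
grip_width: -0.0005
grasp_force: 0.0
```

Run:
```python
from h import *
s=sense();print(s["clock"],s["position"],s["contact_force"])
p=snapshot("wrist");cv2.imwrite("pics/w2.png",cv2.resize(p[100:300,160:360,::-1],None,fx=3,fy=3))
```

```text
2.7 [0.53652632 0.08442344 0.10084899] [0.31762906 0.2504539  0.01793981]
```

View pics/w2.png

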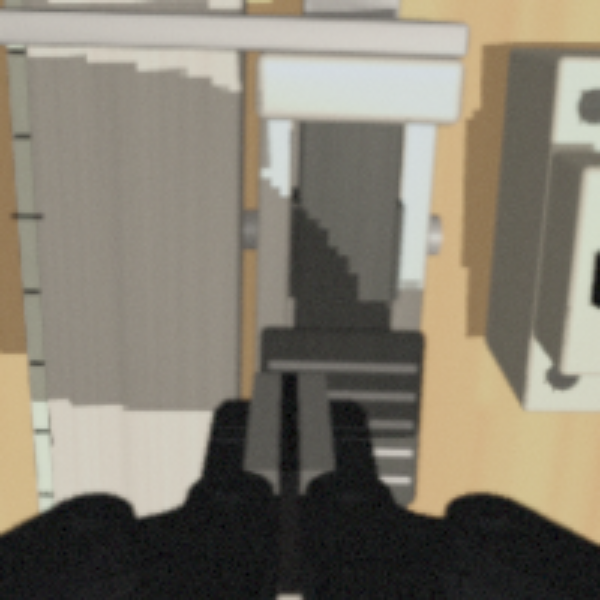

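The crop shows the fingertips (column ≈290) sitting left of the middle of the pad (edges at 263 and 422). I'll work out the offset from those edges.

Run:
```python
from h import *
np.set_printoptions(precision=4,suppress=True)
print(camera_params("wrist")["position"],camera_params("wrist")["orientation"])
for a in((265,332),(422,332),(262,60),(465,60)):
    px=(a[0]/3+160,a[1]/3+100)
    print(px,atz("wrist",px,.09))
for a in((248,375),(330,375),(290,375)): print("tip",atz("wrist",(a[0]/3+160,a[1]/3+100),.101))
print(pinpoint("wrist","thumb_pad"),pinpoint("scene","thumb_pad"))
snapshot("scene");snapshot("side")
for t in("thumb_pad","thumb_rest"):
    r=[pinpoint(c,t) for c in("scene","side")]
    print(t,r)
    if all(r): print(tri([ray(c,k[0]["pixel"]) for c,k in zip(("scene","side"),r)]))
print(sense()["position"])
```

```text
[0.5382 0.1594 0.2457] [-0.1487  0.002  -0.0114  0.9888]
(248.33333333333331, 210.66666666666669) [0.532  0.0964 0.09  ]
(300.66666666666663, 210.66666666666669) [0.5638 0.0956 0.09  ]
(247.33333333333331, 120.0) [0.5331 0.1501 0.09  ]
(315.0, 120.0) [0.5705 0.1493 0.09  ]
tip [0.5289 0.092  0.101 ]
tip [0.5446 0.0917 0.101 ]
tip [0.5369 0.0919 0.101 ]
[{'pixel': [273.4, 242.2], 'p': 0.76}] [{'pixel': [293.8, 181.9], 'p': 0.46}]
thumb_pad [[{'pixel': [271.6, 204.0], 'p': 0.47}, {'pixel': [293.3, 184.7], 'p': 0.46}], [{'pixel': [262.6, 155.1], 'p': 0.6}, {'pixel': [316.7, 373.5], 'p': 0.31}]]
(array([0.5621, 0.0223, 0.0887]), [np.float64(0.049940999155995335), np.float64(0.049940999155995446)])
thumb_rest [[{'pixel': [286.8, 180.8], 'p': 0.65}], [{'pixel': [261.5, 159.2], 'p': 0.72}]]
(array([0.5407, 0.056 , 0.1041]), [np.float64(0.00020054898591223116), np.float64(0.0002005489859121941)])
[0.5373 0.0834 0.1018]
```

jog_arm:
  commands:
    - [[-0.026, 0.02, 0, 0, 0, 0], [-0.026, 0.02, 0, 0, 0, 0], [-0.026, 0.02, 0, 0, 0, 0], [-0.026, 0.02, 0, 0, 0, 0], [-0.026, 0.02, 0, 0, 0, 0], [-0.026, 0.02, 0, 0, 0, 0], [-0.026, 0.02, 0, 0, 0, 0], [-0.026, 0.02, 0, 0, 0, 0]]

```text
clock: 3.82
position: [0.5465, 0.0704, 0.1013]
eef_rot: [0.716, 0.698, -0.0, -0.0]
contact_force: [-0.0, -1.1, -0.3]
grip_width: -0.0
grasp_force: 0.0
```

Run:
```python
from h import *
s=sense();print(s["clock"],s["position"],s["contact_force"])
p=snapshot("wrist");a=cv2.resize(p[150:300,180:330,::-1],None,fx=3,fy=3)
q=snapshot("side");b=cv2.resize(q[110:185,220:295,::-1],None,fx=4.5/75*100,fy=4.5/75*100)
b=cv2.resize(b,(340,450));cv2.imwrite("pics/w3.png",np.hstack([a,b]))
print(sense()["position"])
```

```text
3.8167 [0.54653366 0.07043989 0.10125705] [-0.04347988 -1.12052324 -0.28814745]
[0.54664103 0.07031473 0.10130228]
```

View pics/w3.png

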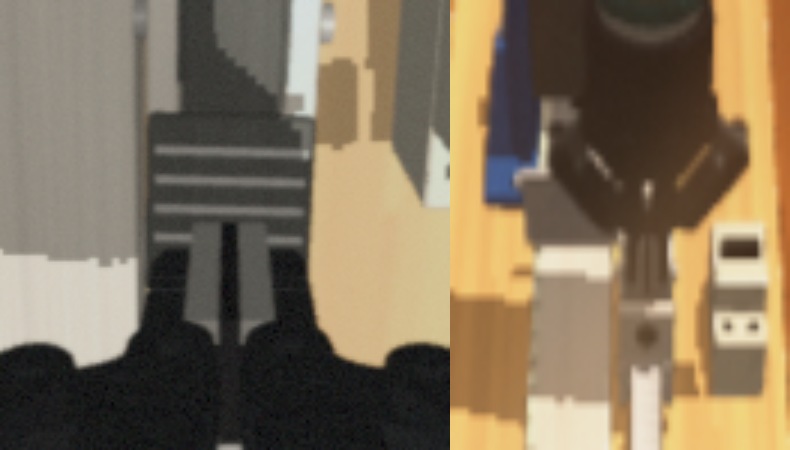

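The tips are now in the middle of the pad: column 230, with pad edges at 148 and 312. Next I press down.

jog_arm:
  commands:
    - [[0, 0, 0.01, 0, 0, 0], [0, 0, 0.016, 0, 0, 0], [0, 0, 0.022, 0, 0, 0], [0, 0, 0.028, 0, 0, 0], [0, 0, 0.034, 0, 0, 0], [0, 0, 0.038, 0, 0, 0], [0, 0, 0.038, 0, 0, 0], [0, 0, 0.038, 0, 0, 0]]

```text
clock: 4.58
position: [0.5467, 0.0685, 0.0826]
eef_rot: [0.717, 0.697, -0.0, 0.0]
contact_force: [-2.5, -3.3, 8.4]
grip_width: 0.0001
grasp_force: 4.2
```

jog_arm:
  commands:
    - [[0, 0, 0.003, 0, 0, 0], [0, 0, 0.006, 0, 0, 0], [-0.006, 0, 0.006, 0, 0, 0], [-0.014, 0, 0.006, 0, 0, 0], [-0.022, 0, 0.006, 0, 0, 0], [-0.03, 0, 0.006, 0, 0, 0], [-0.04, 0, 0.006, 0, 0, 0], [-0.05, 0, 0.006, 0, 0, 0]]

```text
clock: 5.25
position: [0.5459, 0.048, 0.0808]
eef_rot: [0.715, 0.699, 0.001, -0.002]
contact_force: [-5.1, 4.9, 17.4]
grip_width: -0.0002
grasp_force: 8.7
```

jog_arm:
  commands:
    - [[-0.02, 0, 0, 0, 0, 0], [-0.045, 0, 0, 0, 0, 0], [-0.07, 0, 0, 0, 0, 0], [-0.095, 0, 0, 0, 0, 0], [-0.12, 0, 0, 0, 0, 0], [-0.145, 0, 0, 0, 0, 0], [-0.165, 0, 0, 0, 0, 0], [-0.18, 0, 0, 0, 0, 0]]

```text
clock: 5.92
position: [0.5412, -0.0432, 0.0806]
eef_rot: [0.716, 0.698, -0.0, -0.003]
contact_force: [-8.0, 5.0, 22.9]
grip_width: -0.0002
grasp_force: 10.9
```

Run:
```python
from h import *
s=sense();print(s["clock"],s["position"],s["contact_force"])
p=snapshot("wrist");a=cv2.resize(p[150:300,180:330,::-1],None,fx=3,fy=3)
q=snapshot("side");b=cv2.resize(q[130:270,210:316,::-1],(340,450));cv2.imwrite("pics/w4.png",np.hstack([a,b]))
print(pinpoint("side","bar_end"))
```

```text
5.9167 [ 0.54122482 -0.04316423  0.08060914] [-8.03956678  4.98253028 22.87928743]
[{'pixel': [258.7, 224.2], 'p': 0.66}]
```

View pics/w4.png

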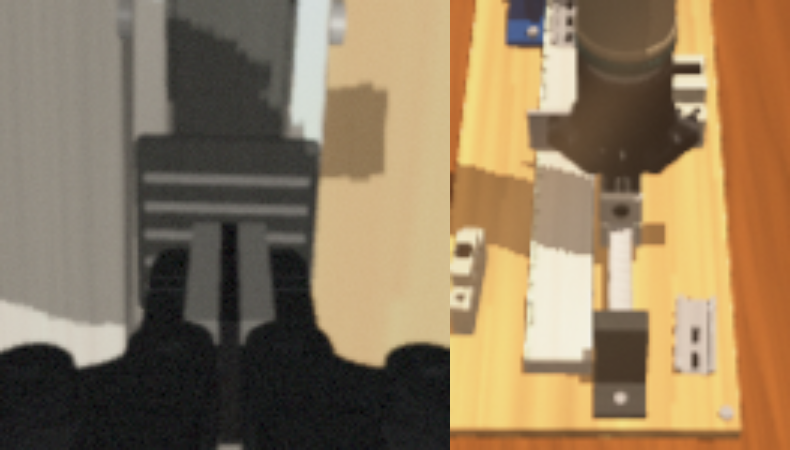

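The stop is following the tool, with the tips still centred on the pad. In the side crop the gap from the stop's rear (row 225) to the bracket (row 312) is closing. I'll trim sideways a little and keep pushing.

jog_arm:
  commands:
    - [[-0.02, -0.002, 0, 0, 0, 0], [-0.045, -0.004, -0.001, 0, 0, 0], [-0.07, -0.006, -0.002, 0, 0, 0], [-0.095, -0.007, -0.002, 0, 0, 0], [-0.12, -0.008, -0.002, 0, 0, 0], [-0.14, -0.009, -0.002, 0, 0, 0], [-0.155, -0.01, -0.002, 0, 0, 0], [-0.17, -0.01, -0.002, 0, 0, 0]]

```text
clock: 6.73
position: [0.537, -0.128, 0.0809]
eef_rot: [0.716, 0.698, 0.001, -0.001]
contact_force: [-1.2, 4.5, 9.3]
grip_width: 0.0001
grasp_force: 8.9
```

jog_arm:
  commands:
    - [[-0.005, 0, 0.002, 0, 0, 0], [-0.012, 0, 0.002, 0, 0, 0], [-0.02, 0, 0.002, 0, 0, 0], [-0.028, -0.001, 0.002, 0, 0, 0], [-0.036, -0.001, 0.002, 0, 0, 0], [-0.044, -0.001, 0.002, 0, 0, 0], [-0.052, -0.001, 0.002, 0, 0, 0], [-0.06, -0.001, 0.002, 0, 0, 0]]

```text
clock: 7.4
position: [0.5354, -0.1578, 0.0804]
eef_rot: [0.716, 0.698, 0.001, -0.001]
contact_force: [-3.4, 4.1, 15.5]
grip_width: 0.0003
grasp_force: 11.1
```

jog_arm:
  commands:
    - [[-0.005, 0, 0, 0, 0, 0], [-0.01, 0, 0, 0, 0, 0], [-0.015, 0, 0, 0, 0, 0], [-0.02, -0.001, 0, 0, 0, 0], [-0.024, -0.001, 0, 0, 0, 0], [-0.028, -0.001, 0, 0, 0, 0], [-0.032, -0.001, 0, 0, 0, 0], [-0.036, -0.001, 0, 0, 0, 0]]

```text
clock: 8.07
position: [0.5352, -0.1582, 0.0804]
eef_rot: [0.712, 0.702, 0.007, -0.011]
contact_force: [-1.9, 40.2, 28.8]
grip_width: 0.0003
grasp_force: 27.8
```

It stopped dead at y≈-0.158 with 40 N, and the bracket was expected at about -0.16, so the stop is home. I'll ease the push first, then lift straight up.

jog_arm:
  commands:
    - [[0.01, 0, 0, 0, 0, 0], [0.02, 0, 0, 0, 0, 0], [0.026, 0, 0, 0, 0, 0], [0.028, 0, 0, 0, 0, 0], [0.028, 0, 0, 0, 0, 0], [0.028, 0, -0.004, 0, 0, 0], [0.028, 0, -0.01, 0, 0, 0], [0.028, 0, -0.016, 0, 0, 0]]

```text
clock: 8.73
position: [0.5351, -0.1581, 0.0866]
eef_rot: [0.715, 0.699, 0.002, -0.003]
contact_force: [2.6, 7.7, -1.7]
grip_width: -0.0002
grasp_force: 4.8
```

jog_arm:
  commands:
    - [[0, 0, -0.01, 0, 0, 0], [0.002, 0, -0.02, 0, 0, 0], [0.006, 0, -0.03, 0, 0, 0], [0.01, 0, -0.04, 0, 0, 0], [0.012, 0, -0.07, 0, 0, 0], [0.012, 0, -0.12, 0, 0, 0], [0.012, 0, -0.18, 0, 0, 0], [0.012, 0, -0.24, 0, 0, 0]]

```text
clock: 9.4
position: [0.5343, -0.1584, 0.2083]
eef_rot: [0.717, 0.698, -0.001, -0.0]
contact_force: [0.4, -0.5, 0.5]
grip_width: 0.0003
grasp_force: 0.0
```

jog_arm:
  commands:
    - [[-0.05, 0, -0.1, 0, 0, 0], [-0.1, 0, -0.2, 0, 0, 0], [-0.15, 0, -0.2, 0, 0, 0], [-0.2, 0, -0.2, 0, 0, 0], [-0.2, 0, -0.2, 0, 0, 0], [-0.2, 0, -0.2, 0, 0, 0], [-0.2, 0, -0.2, 0, 0, 0], [-0.2, 0, -0.2, 0, 0, 0]]

```text
clock: 10.07
position: [0.5322, -0.2562, 0.3066]
eef_rot: [0.716, 0.698, 0.0, -0.001]
contact_force: [0.0, -0.2, -0.3]
grip_width: 0.0002
grasp_force: 0.0
```

Run:
```python
from h import *
s=sense();print(s["clock"],s["position"],s["contact_force"])
p=snapshot("wrist");a=cv2.resize(p,(400,300))[:,:,::-1]
q=snapshot("scene");b=cv2.resize(q[140:245,180:320,::-1],(400,300))
q=snapshot("side");c=cv2.resize(q[150:270,190:310,::-1],(300,300))
cv2.imwrite("pics/w5.png",np.vstack([np.hstack([a,b]),np.hstack([c,cv2.resize(p[0:260,130:390,::-1],(300,300)),np.zeros((300,200,3),np.uint8)])]))
for t in("bar_end","thumb_pad","thumb_rest"): print(t,[(c,k["pixel"],round(k["p"],2),atz(c,k["pixel"],{"b":.108,"p":.09,"r":.11}[t[0] if t[0]=="b" else t[6]])) for c in("wrist","side","scene") for k in pinpoint(c,t)[:1]])
```

```text
10.0667 [ 0.53223573 -0.25620134  0.30657048] [ 0.03632098 -0.1528241  -0.32030859]
bar_end [('wrist', [257.4, 99.2], 0.6, array([ 0.53474011, -0.17778655,  0.108     ])), ('side', [260.4, 225.1], 0.94, array([ 0.5261331 , -0.17721232,  0.108     ])), ('scene', [215.8, 196.7], 0.73, array([ 0.54159466, -0.18496139,  0.108     ]))]
thumb_pad [('wrist', [256.5, 71.0], 0.91, array([ 0.53453895, -0.14496767,  0.09      ])), ('side', [261.7, 218.0], 0.53, array([ 0.5312458 , -0.14351302,  0.09      ])), ('scene', [228.9, 199.0], 0.67, array([ 0.54643577, -0.14418037,  0.09      ]))]
thumb_rest [('wrist', [258.6, 95.8], 0.82, array([ 0.5363348 , -0.17498292,  0.11      ])), ('side', [261.8, 222.0], 0.66, array([ 0.53006039, -0.16935107,  0.11      ])), ('scene', [221.9, 194.7], 0.59, array([ 0.54116563, -0.16477118,  0.11      ]))]
```

View pics/w5.png

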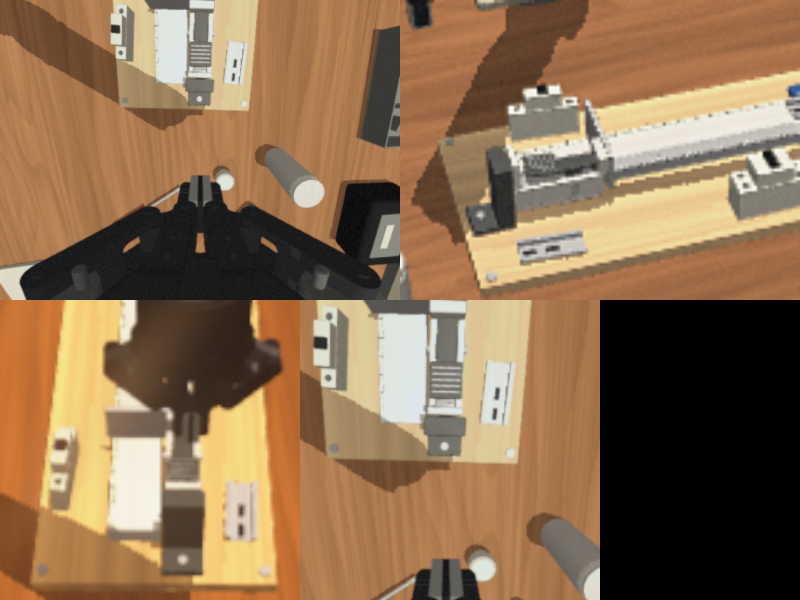

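The thumb rest is against the bracket in all three views (scene crop (500,185), wrist crop (445,405)). The lever is up, the bench items have not moved, and the robot is clear.

```bash
python3 -c "
from bench import *
print(close_job())"
```

```text
the job is handed in; nothing more can be done
None
```

The stop is fully home against the end bracket with its release lever up again, nothing else on the bench looks moved, and the job was handed in at about 10 s of the 38 s limit (no verdict was returned).

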